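# Seat the vial rack square in the fraction collector

## Robot

A 6-joint arm with a two-finger parallel gripper is mounted at the origin on the work surface. World frame = base frame: x ahead of the robot, y to its left, z up, the work surface at z = 0. Lengths are in m, angles in rad, forces in N, time in s.
With the tool pointing down it reaches from about 0.25 to 0.725 m from the base axis. Payload 9.7 kg.
Tool frame: the origin (TCP) lies at the centre of the arm's flange, where the gripper is bolted on; the fingertips stand 173 mm ahead of it and the grasp point (between the pads) lies 155 mm ahead of it; z points along the fingers, y is the direction in which the jaws open and shut (so a half turn about z gives the same grasp; the last joint's range is limited). The gripper opens to 85 mm and grips with 20 to 120 N. Pads are 22 mm wide; open, the fingers measure 114 mm over their backs; the gripper's body (76 mm by 85 mm) begins 54 mm behind the grasp point. The pads swing forward as they close: fully open they stand 13 mm farther back than shut.
Start: joints at [-1.251, 0.087, 0.176, 1.66, 0, 1.571], TCP at [0.173, -0.522, 0.405] pointing down, gripper open.
Joint ranges: [-3.13, 3.13], [-0.85, 1.81], [-1.15, 1.24], [-2.2, 2.28], [-1.44, 1.52], [-3.14, 3.14]. Speed limits (rad/s): [2.22, 2.22, 2.57, 3.14, 3.14, 3.14].

## Interface

Orientations are given as a 3x3 rotation matrix whose columns are the frame's x, y, z axes.
In Python, from cell import * gives the robot as it stands.
- The arm moves only by the tool arm_command, never from a script. Its argument "motion" is text: rows parted by semicolons, each of 7 numbers parted by spaces: the shift along the tool's x, y, z in m, then the turn, a rotation vector about the tool's x, y, z in rad, then the finger opening in m, from 0 to 0.0854. In form: x y z ax ay az gripper; .... A call has 1 to 20 rows; each row is the pose to reach, as a shift and turn from the pose measured when the call began, along the tool's axes at that moment; what a row does not reach only later rows make up. A row lasts 1/10 s, in which the tool goes at most 50 mm and 8.59 degrees, less where a joint would pass 70% of its speed; a pose out of reach is approached as far as the arm can. A call with a gripper value outside its range is refused whole. The fingers move at their own pace and stop on an object; the grip force is fixed at half the most. Time passes only in rows, so rows that repeat a pose let the fingers close. It gives the time, the measured TCP pose, the force and the opening at its end, in the units of the state.
- read_state(): the state, without advancing time (a new reading comes with each control period).
- get_image(name): name is "side" or "top"; returns a dict with "img" (384x512x3 uint8, red, green, blue), "range_z" (384x512 float32, m along the optical axis (not along the pixel's ray), 0 where there is no reading), "fx", "fy", "cx", "cy" (pixels), "xyz" and "rotation" of the camera in the world. Camera axes: x right, y down, z forward; pixel columns grow to the right and rows downward; lengths in m; the calibration is good to about 2 mm. A picture is of the moment at which its call begins.
- close_job(): hands the job in, once; it reports no verdict.
The state is a dict: "time": time; "q": joint angles; "qd": joint speeds; "effort": joint torques, N m; "position": TCP position; "tcp_rot": TCP orientation; "ft_force": force on the tool from outside, world axes, zero at the start; "wrist_torque": the same for the moment, N m; "grip_width": opening from 0.0 (shut) to 1.0 (fully open).
Only numpy, scipy, OpenCV 4.12 (cv2) and the standard library are available. Lean on these libraries where they do the work, as an engineer would, in place of code of your own. Each camera call takes 0.05 s, during which the arm holds its last target. There are 200 camera calls.

## Task

Seat the long vial rack square in the fraction collector: gently push its two ends in turn, working either side of the drop arm, and press it home with light steady pressure for a moment so that its whole rear side bears flush on the rail; only then slide it along the rail until its left end rests against the end stop, still flush. The vials are open and the drop tip is just above them: do not lift or tip the rack, do not touch the arm, never force the rack against rail or stop, and leave everything else as it is.

Things in the scene. Friction and masses are not known exactly. Their poses are not given: they have to be found in the camera images.
- rack: long plastic rack with 24 open glass vials (3 rows of 8), loose on the collector's flat deck: 300 mm long (its y), 108 mm wide (its x), plain flat outer walls 45 mm high, vial tops at 64 mm; 0.4 to 0.75 kg. Too wide to grip; push it low on its front or end wall. Origin: centre of its underside; +x points to its rear side (goes to the rail), +y to its left end (goes to the end stop)
- rack_rear_left (a point): on the rack: its rear left vertical edge, 15 mm above its underside. At the start the rack stands askew by up to 13 degrees either way, the middle of its rear side 42 to 62 mm short of the rail
- rack_rear_right (a point): on the rack: its rear right vertical edge, 15 mm above its underside. At the start the rack's left end is some 18 to 68 mm short of the end stop
- rail: fixed, rigid aluminium rail at the rear of the deck, 400 mm long (y -230 to +170 mm), 24 mm high. Origin: on its front face, at deck level; the rack must bear on that face, the plane x = 0; +y runs along it to the end stop, z up. The deck is flat, 30 mm above the bench, reaching 260 mm in front. Sliding the rack takes 2 to 5 N; a push of 7 to 11 N seats it; over 15 N on rail or stop is forcing it
- end_stop: fixed, rigid aluminium block at the left end of the rail, 85 x 12 x 24 mm. Origin: middle of the face that the rack's left end comes to rest on, at deck level, 54 mm in front of the rail's face and 180 mm left of the rail's origin; the face is the plane y = 0, the rack comes from -y
- drop_arm: parked arm: a level bar 24 mm wide, 22 mm high, square to the rail, underside 126 mm above the deck, on a mast behind the rail (origin 60 mm straight behind the rail's origin, 45 mm above the deck; x away from the robot). It reaches over the rack along its -x to 165 mm in front of the rail's face; a head with a thin drop tip hangs from it above the vials, down to 84 mm above the deck. Do not touch
- spare_vial: capped white vial, 28 mm across, 61 mm high, standing at the front left corner of the deck; origin at its foot. Leave alone
- screw_cap: small white cap, 25 mm across, 12 mm high, on top of the housing behind the rail; origin at its foot. Leave alone
- bottle: white reagent bottle with dark blue cap, 84 mm across, 182 mm high, on the bench to the right; origin at its foot. Leave alone
- bulb: red rubber pipette bulb lying on the bench, 60 mm across, near right; origin under its middle. Leave alone
- marker: black marker pen, 136 mm long, lying on the bench near right; origin under its middle. Leave alone
- tube_block: orange block for small tubes, 85 x 125 x 26 mm, on the bench to the left; origin under its middle. Leave alone
- tip_box: translucent box of pipette tips, 82 x 122 x 88 mm, on the bench to the left; origin under its middle. Leave alone

How it is judged:
By the outcome, as a careful person would: the job done as asked, in the order asked, and still so for the second after the job is handed in, with the robot touching nothing.
It also fails if it takes over 72 s, if anything falls off the work surface, if the arm or the gripper's body presses on something with over 40 N, if the wrist force passes 120 N, or if a joint passes its speed limit or range.

## Working session

There is one attempt and no reset: what is moved stays moved. The work goes in short steps, Python scripts to look and compute and a tool call to move; the robot and the scene stay as the last step left them, time stands still between calls to the robot, and variables do not carry over. Pictures are saved under pics/ and viewed, about 8 in all and at most 12, crops included, and the job is handed in when it is done.

Besides the shell and the picture viewer there is one more tool, called after "Emit:" as a command line: name --argument value ..., lists and objects as JSON in quotes. arm_command: Moves the arm, as the interface text tells. Its arguments: {"type":"object","properties":{"motion":{"type":"string"}},"required":["motion"]}

```bash
mkdir -p pics; ls
python3 - <<'E'
from cell import *
import cv2,numpy as np
s=read_state()
for k in s: print(k,np.round(s[k],4).tolist())
for n in("top","side"):
    d=get_image(n); np.savez(f"pics/{n}0.npz",**d)
    cv2.imwrite(f"pics/{n}0.png",cv2.resize(d["img"][...,::-1],(800,600),interpolation=cv2.INTER_CUBIC))
    print(n,d["fx"],d["fy"],d["cx"],d["cy"],d["xyz"],np.round(d["rotation"],4).tolist())
E
```

```text
pics
time 0.0
q [-1.251, 0.0874, 0.1751, 1.6598, -0.0, 1.5708]
qd [0.0011, 0.0002, -0.0011, -0.0006, 0.0, -0.0013]
effort [-0.0027, -52.0385, 46.4809, 0.0161, -0.0002, -0.0]
position [0.1729, -0.5221, 0.404]
tcp_rot [[0.9493, 0.3143, -0.0005], [0.3143, -0.9493, 0.0013], [-0.0, -0.0013, -1.0]]
ft_force [-0.6833, -0.1919, 0.1481]
wrist_torque [-0.0395, -0.0705, -0.0112]
grip_width 1.0013
top 429.31678535247886 429.31678535247886 254.26967987278456 192.5530950767578 [ 0.30108349 -0.03662378  1.35538195] [[0.0272, -0.983, 0.1813], [-0.9996, -0.0251, 0.0136], [-0.0088, -0.1816, -0.9833]]
side 477.917664387467 477.917664387467 260.5864325879666 187.03758969794023 [0.10042618 0.97308912 0.90532404] [[-0.9211, -0.2389, 0.3074], [-0.3893, 0.5748, -0.7197], [-0.0047, -0.7826, -0.6225]]
```

View pics/top0.png

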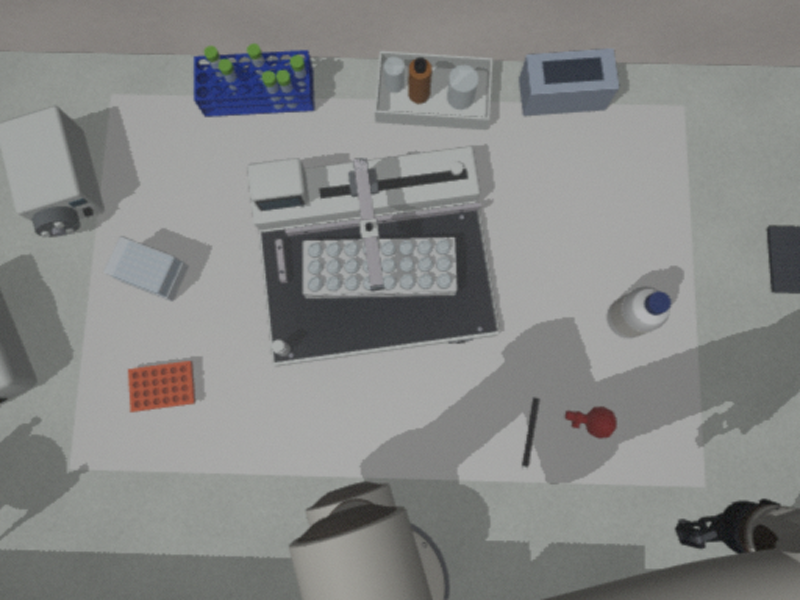

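View pics/side0.png

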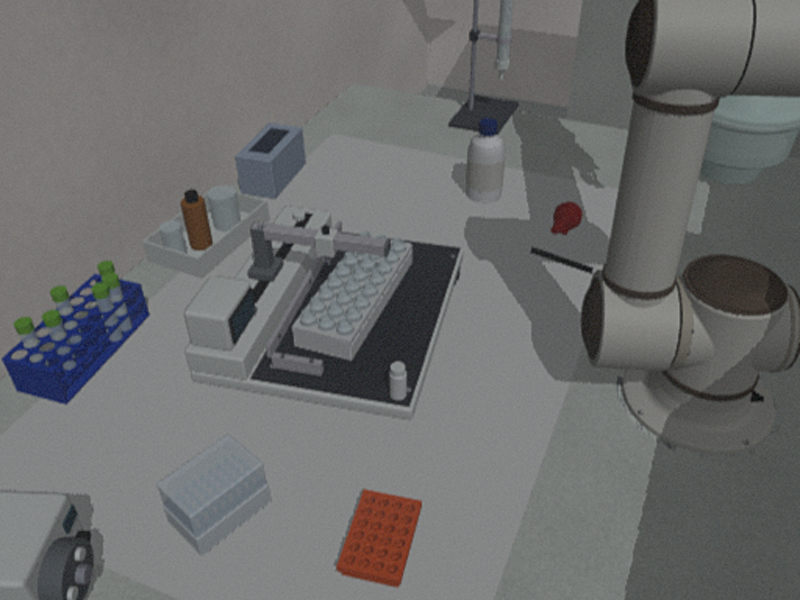

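The top view shows the rack at about view px (303–457, 238–297), the rail behind it from (285,232) to (478,208), the end stop at (282,260) and the drop arm bar from (362,170) to (376,288). I'll rectify both views onto horizontal planes to measure.

```bash
cat > h.py <<'E'
import numpy as np,cv2
def proj(d,P):
    p=(np.asarray(P,float)-d["xyz"])@d["rotation"]
    return np.c_[d["fx"]*p[:,0]/p[:,2]+d["cx"],d["fy"]*p[:,1]/p[:,2]+d["cy"]]
def rect(d,z,x0,x1,y0,y1,s):
    "picture of plane z: up=+x, left=+y, s px per m"
    W,H=int((y1-y0)*s),int((x1-x0)*s)
    src=proj(d,[[x1,y1,z],[x1,y0,z],[x0,y0,z],[x0,y1,z]]).astype(np.float32)
    M=cv2.getPerspectiveTransform(src,np.float32([[0,0],[W,0],[W,H],[0,H]]))
    return cv2.warpPerspective(d["img"][...,::-1].copy(),M,(W,H),flags=cv2.INTER_CUBIC)
def cloud(d):
    z=d["range_z"];v,u=np.indices(z.shape)
    p=np.stack([(u-d["cx"])/d["fx"]*z,(v-d["cy"])/d["fy"]*z,z],-1)
    return (p@d["rotation"].T+d["xyz"])
def uvz(d,uv,z):
    r=np.c_[(uv[:,0]-d["cx"])/d["fx"],(uv[:,1]-d["cy"])/d["fy"],np.ones(len(uv))]@d["rotation"].T
    return d["xyz"]+r*((z-d["xyz"][2])/r[:,2])[:,None]
E
python3 - <<'E'
from h import *
t=dict(np.load("pics/top0.npz")); s=dict(np.load("pics/side0.npz"))
v=np.array([[303,240],[457,238],[285,232],[478,208],[275,362],[496,330],[265,226],[282,345]])*.64
print(np.round(uvz(t,v,.054),3))
for d in(t,s):
    c=cloud(d).reshape(-1,3); m=(c[:,0]>.35)&(c[:,0]<.75)&(abs(c[:,1])<.3)&(c[:,2]>-.02)
    h,e=np.histogram(c[m,2],bins=np.arange(-.01,.2,.005)); print([(round(e[i],3),int(h[i])) for i in range(len(h)) if h[i]])
E
```

```text
[[ 0.661  0.174  0.054]
 [ 0.672 -0.135  0.054]
 [ 0.676  0.211  0.054]
 [ 0.736 -0.177  0.054]
 [ 0.414  0.216  0.054]
 [ 0.488 -0.213  0.054]
 [ 0.688  0.252  0.054]
 [ 0.448  0.204  0.054]]
[(np.float64(-0.01), 1182), (np.float64(-0.005), 5797), (np.float64(0.0), 2393), (np.float64(0.005), 105), (np.float64(0.01), 41), (np.float64(0.015), 173), (np.float64(0.02), 1770), (np.float64(0.025), 4848), (np.float64(0.03), 1381), (np.float64(0.035), 172), (np.float64(0.04), 153), (np.float64(0.045), 263), (np.float64(0.05), 337), (np.float64(0.055), 157), (np.float64(0.06), 89), (np.float64(0.065), 582), (np.float64(0.07), 1641), (np.float64(0.075), 769), (np.float64(0.08), 537), (np.float64(0.085), 273), (np.float64(0.09), 249), (np.float64(0.095), 54), (np.float64(0.1), 19), (np.float64(0.105), 20), (np.float64(0.11), 16), (np.float64(0.115), 22), (np.float64(0.12), 20), (np.float64(0.125), 31), (np.float64(0.13), 46), (np.float64(0.135), 65), (np.float64(0.14), 192), (np.float64(0.145), 111), (np.float64(0.15), 2), (np.float64(0.155), 2), (np.float64(0.16), 4), (np.float64(0.165), 10),
[... 458 characters left out ...]
, (np.float64(0.055), 293), (np.float64(0.06), 213), (np.float64(0.065), 264), (np.float64(0.07), 1263), (np.float64(0.075), 601), (np.float64(0.08), 539), (np.float64(0.085), 499), (np.float64(0.09), 447), (np.float64(0.095), 68), (np.float64(0.1), 49), (np.float64(0.105), 55), (np.float64(0.11), 52), (np.float64(0.115), 46), (np.float64(0.12), 59), (np.float64(0.125), 59), (np.float64(0.13), 61), (np.float64(0.135), 91), (np.float64(0.14), 139), (np.float64(0.145), 220), (np.float64(0.15), 24), (np.float64(0.155), 90), (np.float64(0.16), 110), (np.float64(0.165), 116), (np.float64(0.17), 143), (np.float64(0.175), 364), (np.float64(0.18), 41), (np.float64(0.185), 8), (np.float64(0.19), 14)]
```

Run:
```python
from h import *
t=dict(np.load("pics/top0.npz"))
def g(im,x0,y1,s):
    for i in range(0,im.shape[1],75): cv2.line(im,(i,0),(i,6),(0,255,255),1)
    for i in range(0,im.shape[0],75): cv2.line(im,(0,i),(6,i),(0,255,255),1)
    return im
a=g(rect(t,.054,.60,.77,-.25,.28,1500),0,0,0); b=g(rect(t,.075,.52,.70,-.25,.28,1500),0,0,0)
im=np.vstack([a,np.zeros((6,a.shape[1],3),np.uint8),b])
im=cv2.convertScaleAbs(im,alpha=1.4); print(a.shape,b.shape)
cv2.imwrite("pics/r0.png",im)
```

```text
(255, 795, 3) (269, 795, 3)
```

View pics/r0.png

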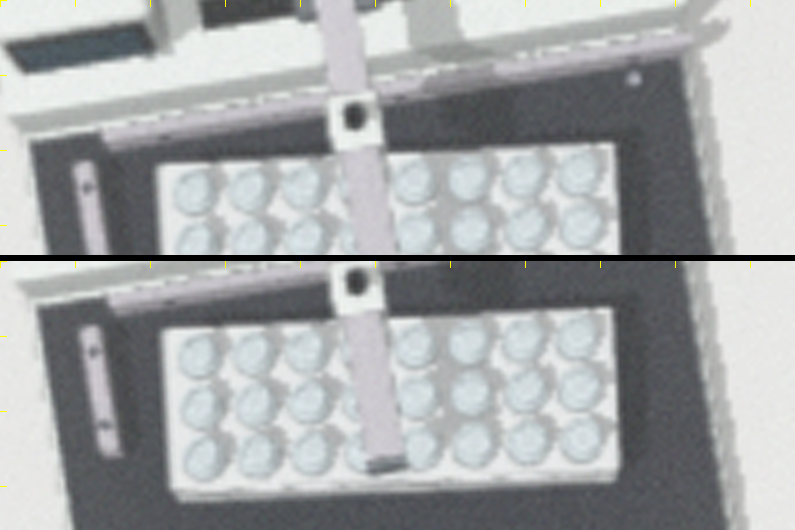

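```bash
cat >> h.py <<'E'
def edges(d,z,A,B,n,half,bright,step=.0005,npts=60):
    """subpixel edge along line A->B (world xy) on plane z; n=search normal (xy); bright=+1 if it gets brighter along n; returns fit centre, dir, resid"""
    g=cv2.GaussianBlur(cv2.cvtColor(d["img"],cv2.COLOR_RGB2GRAY).astype(np.float32),(0,0),.7)
    A,B,n=map(np.array,(A,B,n)); o=np.arange(-half,half,step); out=[]
    for f in np.linspace(0,1,npts):
        P=A+(B-A)*f+o[:,None]*n
        uv=proj(d,np.c_[P,np.full(len(P),z)]).astype(np.float32)
        v=cv2.remap(g,uv[None,:,0],uv[None,:,1],cv2.INTER_LINEAR)[0]
        G=bright*np.gradient(v); i=G.argmax()
        if G[i]>.5*0+1: out.append(P[i])
    out=np.float32(out)
    vx,vy,x,y=cv2.fitLine(out,cv2.DIST_WELSCH,.002,.001,.001).ravel()
    r=(out-[x,y])@[-vy,vx]; k=abs(r)<.003
    vx,vy,x,y=cv2.fitLine(out[k],cv2.DIST_L2,0,.001,.001).ravel()
    if np.dot([vx,vy],B-A)<0: vx,vy=-vx,-vy
    return np.array([x,y]),np.array([vx,vy]),(int(k.sum()),float(r[k].std()))
E
cat > m.py <<'E'
from h import *
t=dict(np.load("pics/top0.npz"))
R=lambda r,c,x0: (x0-r/1500,.28-c/1500)
def show(n,e):
    print(n,np.round(e[0],4),"angle of dir",round(np.degrees(np.arctan2(e[1][1],e[1][0])),2),e[2]); return e
# rail front-face foot: guess from upper panel, foot sits below its top edge
n=np.array([.988,.153])
u=np.array([-.153,.988])
rb=show("rail foot z.03",edges(t,.03,(.713,-.14),(.676,.11+.08),n,.014,1))
rt=show("rail z.054 ",edges(t,.054,R(65,600,.77),R(145,115,.77),n,.008,1))
p=.255
back=show("rack rear .075",edges(t,.075,R(309-261,605,.70),R(327-261,170,.70),(1,0),.008,-1))
lf=show("rack left .075",edges(t,.075,R(340-261,163,.70),R(480-261,172,.70),(0,1),.006,-1))
rg=show("rack right .075",edges(t,.075,R(320-261,614,.70),R(460-261,618,.70),(0,-1),.006,-1))
fr=show("rack front .075",edges(t,.075,R(475-261,600,.70),R(490-261,190,.70),(-1,0),.008,-1))
es=show("stop face .054",edges(t,.054,R(170,93,.77),R(280,108,.77),(0,-1),.006,-1))
E
python3 m.py
```

```text
rail foot z.03 [0.7028 0.0497] angle of dir 98.14 (41, 0.0013152697356417775)
rail z.054  [0.6995 0.0294] angle of dir 99.45 (46, 0.001014944864436984)
rack rear .075 [0.662  0.0195] angle of dir 92.81 (54, 0.0012150541879236698)
rack left .075 [0.6007 0.1691] angle of dir -176.65 (60, 0.0006402406725101173)
rack right .075 [ 0.6135 -0.1306] angle of dir -178.37 (59, 0.0009336750372312963)
rack front .075 [0.5466 0.0127] angle of dir 92.69 (58, 0.0007985331467352808)
stop face .054 [0.62   0.2114] angle of dir -169.6 (60, 0.0013586025452241302)
```

```bash
cat >> h.py <<'E'
from scipy.spatial.transform import Rotation as Ro
RO=np.array([.7015,.047]); TH=np.radians(8.9)      # rail frame estimate
n=np.array([np.cos(TH),np.sin(TH)]); u=np.array([-n[1],n[0]])
def w(xp,yp): return RO+xp*n+yp*u
def rf(p): return np.array([(p[:2]-RO)@n,(p[:2]-RO)@u])
def toolR(yaw,tilt):
    return Ro.from_euler('z',yaw).as_matrix()@np.diag([1,-1,-1.])@Ro.from_euler('y',tilt).as_matrix()
def row(s,tip,yaw,tilt):
    "row for the fingertip centre at tip (world)"
    T=toolR(yaw,tilt); P=np.array(tip)-.173*T[:,2]; R0=np.array(s["tcp_rot"])
    return np.round(np.r_[R0.T@(P-s["position"]),Ro.from_matrix(R0.T@T).as_rotvec()],4)
def tip(s): return np.array(s["position"])+.173*np.array(s["tcp_rot"])[:,2]
def rep(s):
    t=tip(s);f=np.array(s["ft_force"]); print("t",round(s["time"],2),"tip rail xy",np.round(rf(t)*1e3,1),"z",round(t[2]*1e3,1),"F n,u,z",np.round([f[:2]@n,f[:2]@u,f[2]],2),"grip",round(s["grip_width"],2))
E
python3 - <<'E'
from h import *; from cell import *
s=read_state(); rep(s)
c=np.array([.608,.0195]); print("rack centre rail",rf(c)*1e3, "front push pts",[rf(c-.054*np.array([.9989,.047])+l*np.array([-.047,.9989]))*1e3 for l in(-.08,.08)])
print("above",row(s,[*w(-.185,-.092),.19],TH,.17)); print("down",row(s,[*w(-.185,-.092),.042],TH,.17))
E
```

```text
t 0.1 tip rail xy [-610.3 -480.3] z 231.0 F n,u,z [ 0.71 -0.45 -0.56] grip 1.0
rack centre rail [-96.62878307 -12.70347519] front push pts [array([-158.96107326,  -86.39730611]), array([-141.66409867,   72.66581358])]
above [ 0.4543 -0.3184  0.0439 -0.0152  0.1697  0.1639]
down [ 0.4543 -0.3182  0.1919 -0.0152  0.1697  0.1639]
```

Emit:
arm_command --motion "0.454 -0.318 0.044 -0.015 0.17 0.164 0; 0.454 -0.318 0.044 -0.015 0.17 0.164 0; 0.454 -0.318 0.044 -0.015 0.17 0.164 0; 0.454 -0.318 0.044 -0.015 0.17 0.164 0; 0.454 -0.318 0.044 -0.015 0.17 0.164 0; 0.454 -0.318 0.044 -0.015 0.17 0.164 0; 0.454 -0.318 0.044 -0.015 0.17 0.164 0; 0.454 -0.318 0.044 -0.015 0.17 0.164 0; 0.454 -0.318 0.044 -0.015 0.17 0.164 0; 0.454 -0.318 0.044 -0.015 0.17 0.164 0; 0.454 -0.318 0.044 -0.015 0.17 0.164 0; 0.454 -0.318 0.044 -0.015 0.17 0.164 0; 0.454 -0.318 0.044 -0.015 0.17 0.164 0; 0.454 -0.318 0.08 -0.015 0.17 0.164 0; 0.454 -0.318 0.12 -0.015 0.17 0.164 0; 0.454 -0.318 0.15 -0.015 0.17 0.164 0; 0.454 -0.318 0.15 -0.015 0.17 0.164 0"

```text
time: 1.8
position: [0.5018, -0.0784, 0.2504]
tcp_rot: [[0.975, 0.153, 0.16], [0.15, -0.988, 0.027], [0.163, -0.002, -0.987]]
ft_force: [-0.4, -0.8, 0.0]
grip_width: 0.005
```

Run:
```python
from h import *; from cell import *
s=read_state(); rep(s); print(np.round(s["q"],3))
for x in(-.185,-.172,-.137): print(x,row(s,[*w(x,-.092),.042],TH,.17))
```

```text
t 1.8 tip rail xy [-188.6  -92.7] z 79.7 F n,u,z [-0.5  -0.77  0.  ] grip 0.01
[-0.167 -0.11  -0.323  1.203  0.053  2.826]
-0.185 [-0.0037 -0.0009  0.0378 -0.0018  0.0065 -0.0022]
-0.172 [ 0.0091 -0.001   0.0399 -0.0018  0.0065 -0.0022]
-0.137 [ 0.0436 -0.001   0.0456 -0.0018  0.0065 -0.0022]
```

Emit:
arm_command --motion "-0.004 -0.001 0.025 -0.002 0.006 -0.002 0; -0.004 -0.001 0.038 -0.002 0.006 -0.002 0; 0.002 -0.001 0.039 -0.002 0.006 -0.002 0; 0.006 -0.001 0.0395 -0.002 0.006 -0.002 0; 0.010 -0.001 0.040 -0.002 0.006 -0.002 0; 0.012 -0.001 0.0405 -0.002 0.006 -0.002 0; 0.014 -0.001 0.041 -0.002 0.006 -0.002 0; 0.016 -0.001 0.041 -0.002 0.006 -0.002 0; 0.018 -0.001 0.0415 -0.002 0.006 -0.002 0; 0.020 -0.001 0.042 -0.002 0.006 -0.002 0; 0.022 -0.001 0.042 -0.002 0.006 -0.002 0; 0.024 -0.001 0.0425 -0.002 0.006 -0.002 0"

```text
time: 3.0
position: [0.532, -0.0727, 0.2122]
tcp_rot: [[0.974, 0.154, 0.166], [0.152, -0.988, 0.026], [0.168, 0.0, -0.986]]
ft_force: [-3.3, -2.1, 1.1]
grip_width: 0.001
```

Run:
```python
from h import *; from cell import *
s=read_state(); rep(s); print(np.round(s["q"],3))
for x in(-.155,-.135): print(x,row(s,[*w(x,-.092),.042],TH,.17))
```

```text
t 3.0 tip rail xy [-156.9  -92. ] z 41.7 F n,u,z [-3.6  -1.53  1.1 ] grip 0.0
[-0.146 -0.027 -0.32   1.116  0.05   2.844]
-0.155 [ 0.0018  0.     -0.      0.0002  0.0007 -0.0002]
-0.135 [ 0.0215  0.      0.0034  0.0002  0.0007 -0.0002]
```

Emit:
arm_command --motion "0.002 0 0.0003 0 0 0 0; 0.004 0 0.0007 0 0 0 0; 0.006 0 0.001 0 0 0 0; 0.008 0 0.0013 0 0 0 0; 0.010 0 0.0017 0 0 0 0; 0.012 0 0.002 0 0 0 0; 0.014 0 0.0023 0 0 0 0; 0.016 0 0.0027 0 0 0 0; 0.018 0 0.003 0 0 0 0; 0.020 0 0.0033 0 0 0 0"

```text
time: 4.0
position: [0.5522, -0.0695, 0.2123]
tcp_rot: [[0.974, 0.154, 0.166], [0.152, -0.988, 0.026], [0.168, -0.0, -0.986]]
ft_force: [-1.2, -1.2, 0.3]
grip_width: -0.001
```

```bash
cat > look.py <<'E'
import sys; from h import *; from cell import *
k=sys.argv[1]; s=read_state(); rep(s)
d=get_image("top"); np.savez(f"pics/top{k}.npz",**d)
c=cloud(d)
# rack top from white pixels: rectify on z=.075 in the rail frame, print edges there
S=2000; P=[w(.0,.20),w(.0,-.22),w(-.20,-.22),w(-.20,.20)]
src=proj(d,[[*p,.075] for p in P]).astype(np.float32)
M=cv2.getPerspectiveTransform(src,np.float32([[0,0],[840,0],[840,400],[0,400]]))
im=cv2.warpPerspective(d["img"][...,::-1].copy(),M,(840,400),flags=cv2.INTER_CUBIC)
cv2.imwrite(f"pics/rr{k}.png",cv2.resize(cv2.convertScaleAbs(im,alpha=1.4),(800,381)))
E
python3 look.py 1
```

```text
t 4.0 tip rail xy [-136.4  -92. ] z 41.7 F n,u,z [-1.33 -1.02  0.32] grip -0.0
```

View pics/rr1.png

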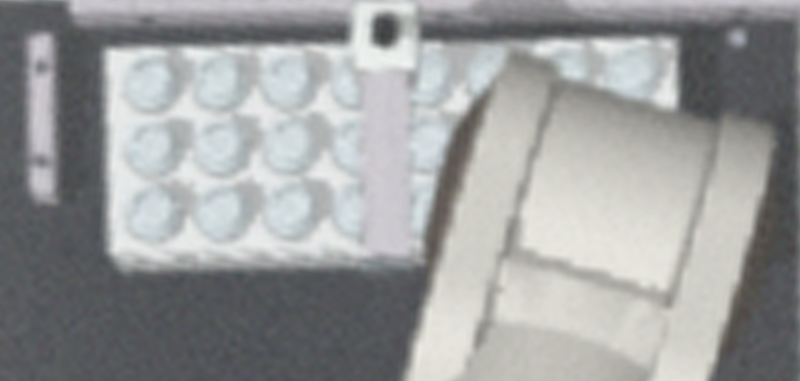

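The rack is now about 1° off, with its rear about 25 mm (left) and 20 mm (right) short of the rail. The rear edge runs from (105,48) to (678,38). I'll push the right end a bit more, then retreat and go round to the left.

Emit:
arm_command --motion "0.002 0 0.0003 0 0 0 0; 0.004 0 0.0007 0 0 0 0; 0.006 0 0.001 0 0 0 0; 0.008 0 0.0013 0 0 0 0; 0.010 0 0.0017 0 0 0 0; 0.012 0 0.002 0 0 0 0; 0.006 0 0.001 0 0 0 0; -0.020 0 -0.003 0 0 0 0; -0.060 0 -0.010 0 0 0 0; -0.110 0 -0.020 0 0 0 0; -0.110 0 -0.020 0 0 0 0"

```text
time: 5.15
position: [0.4375, -0.0868, 0.2131]
tcp_rot: [[0.974, 0.154, 0.165], [0.151, -0.988, 0.026], [0.167, -0.001, -0.986]]
ft_force: [0.9, -0.0, -0.5]
grip_width: -0.003
```

Run:
```python
from h import *; from cell import *
s=read_state(); rep(s); print(np.round(s["q"],3))
print("lift",row(s,[*w(-.25,-.0),.08],TH-np.pi/2,-.0))
print("left",row(s,[*w(-.245,.080),.08],TH-np.pi+.01,-.17),row(s,[*w(-.245,.080),.08],TH+np.pi-.05,-.17))
```

```text
t 5.15 tip rail xy [-252.6  -91.3] z 42.5 F n,u,z [ 0.88 -0.16 -0.48] grip -0.0
[-0.211 -0.25  -0.516  1.148  0.06   2.781]
lift [ 0.0377 -0.0914 -0.0341 -0.1323 -0.1316  1.5655]
left [ 1.3200e-02 -1.7110e-01 -3.5600e-02  3.0000e-03 -2.1000e-03  3.1305e+00] [ 1.3300e-02 -1.7290e-01 -3.5600e-02 -3.0000e-03 -1.3600e-02 -3.0935e+00]
```

Run:
```python
from h import *; from cell import *
s=read_state()
print("mid",row(s,[*w(-.265,-.01),.08],TH+np.pi/2,0.))
print("end",row(s,[*w(-.245,.080),.08],TH+np.pi-.03,-.17))
```

```text
mid [ 0.0229 -0.0814 -0.0366  0.1316 -0.1324 -1.568 ]
end [ 1.3300e-02 -1.7230e-01 -3.5600e-02 -3.0000e-03 -8.4000e-03 -3.1133e+00]
```

Emit:
arm_command --motion "0.023 -0.081 -0.037 0.132 -0.132 -1.568 0; 0.023 -0.081 -0.037 0.132 -0.132 -1.568 0; 0.023 -0.081 -0.037 0.132 -0.132 -1.568 0; 0.023 -0.081 -0.037 0.132 -0.132 -1.568 0; 0.023 -0.081 -0.037 0.132 -0.132 -1.568 0; 0.023 -0.081 -0.037 0.132 -0.132 -1.568 0; 0.023 -0.081 -0.037 0.132 -0.132 -1.568 0; 0.023 -0.081 -0.037 0.132 -0.132 -1.568 0; 0.023 -0.081 -0.037 0.132 -0.132 -1.568 0; 0.023 -0.081 -0.037 0.132 -0.132 -1.568 0; 0.023 -0.081 -0.037 0.132 -0.132 -1.568 0"

```text
time: 6.25
position: [0.4416, -0.0041, 0.2536]
tcp_rot: [[-0.161, 0.987, 0.0], [0.987, 0.161, 0.0], [0.0, 0.0, -1.0]]
ft_force: [-0.8, -0.3, -0.7]
grip_width: 0.001
```

Run:
```python
from h import *; from cell import *
s=read_state(); rep(s);print(np.round(s["q"],3))
print("end",row(s,[*w(-.245,.080),.08],TH+np.pi,-.17))
print("end",row(s,[*w(-.245,.080),.042],TH+np.pi,-.17))
```

```text
t 6.25 tip rail xy [-264.6  -10.3] z 80.6 F n,u,z [-0.84 -0.2  -0.67] grip 0.0
[-0.009 -0.179 -0.371  1.378  0.     1.4  ]
end [ 0.0904 -0.009   0.0032 -0.1324 -0.1336 -1.5608]
end [ 0.0904 -0.009   0.0412 -0.1324 -0.1336 -1.5608]
```

Emit:
arm_command --motion "0.090 -0.009 0.003 -0.132 -0.134 -1.561 0; 0.090 -0.009 0.003 -0.132 -0.134 -1.561 0; 0.090 -0.009 0.003 -0.132 -0.134 -1.561 0; 0.090 -0.009 0.003 -0.132 -0.134 -1.561 0; 0.090 -0.009 0.003 -0.132 -0.134 -1.561 0; 0.090 -0.009 0.003 -0.132 -0.134 -1.561 0; 0.090 -0.009 0.003 -0.132 -0.134 -1.561 0; 0.090 -0.009 0.003 -0.132 -0.134 -1.561 0; 0.090 -0.009 0.003 -0.132 -0.134 -1.561 0; 0.090 -0.009 0.020 -0.132 -0.134 -1.561 0; 0.090 -0.009 0.041 -0.132 -0.134 -1.561 0; 0.090 -0.009 0.041 -0.132 -0.134 -1.561 0"

```text
time: 7.45
position: [0.4174, 0.0831, 0.2106]
tcp_rot: [[-0.974, -0.156, 0.165], [-0.154, 0.988, 0.026], [-0.166, -0.0, -0.986]]
ft_force: [-0.5, 0.4, 0.2]
grip_width: 0.002
```

```bash
python3 look.py 2
python3 - <<'E'
from h import *; from cell import *
s=read_state(); rep(s);print(np.round(s["q"],3))
for x in(-.165,-.15,-.125):print(x,row(s,[*w(x,.080),.042],TH+np.pi,-.17))
E
```

```text
t 7.45 tip rail xy [-246.3   79.6] z 40.0 F n,u,z [-0.47  0.43  0.19] grip 0.0
t 7.5 tip rail xy [-245.6   79.6] z 41.6 F n,u,z [0.85 0.29 0.45] grip 0.0
[ 0.199 -0.31  -0.564  1.148 -0.008  0.044]
-0.165 [-0.0793  0.0005  0.0131 -0.0004 -0.0014 -0.0016]
-0.15 [-0.0941  0.0005  0.0156 -0.0004 -0.0014 -0.0016]
-0.125 [-0.1187  0.0006  0.0198 -0.0004 -0.0014 -0.0016]
```

View pics/rr2.png

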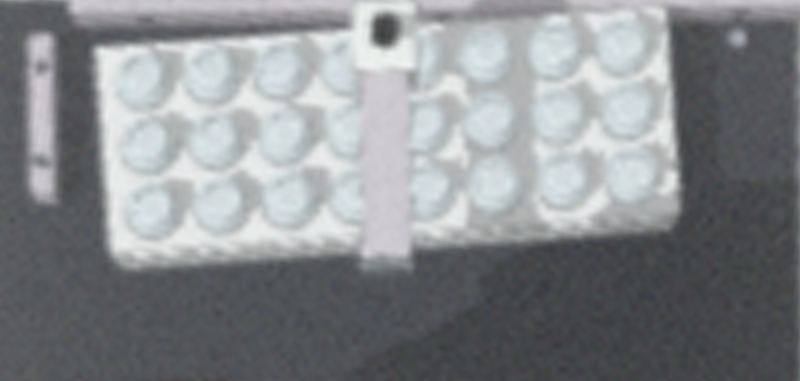

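The rack is now at about +3.6°. Its rear left corner is at (95,46), about 24 mm short, and its rear right at (668,10), about 5 mm short. Next I push the left end.

Emit:
arm_command --motion "-0.030 0 0.005 0 0 0 0; -0.065 0 0.0105 0 0 0 0; -0.085 0.0005 0.014 0 -0.001 -0.002 0; -0.095 0.0005 0.0158 0 -0.001 -0.002 0; -0.099 0.0005 0.0164 0 -0.001 -0.002 0; -0.101 0.0005 0.0168 0 -0.001 -0.002 0; -0.103 0.0005 0.0171 0 -0.001 -0.002 0; -0.105 0.0005 0.0174 0 -0.001 -0.002 0; -0.107 0.0005 0.0178 0 -0.001 -0.002 0; -0.109 0.0005 0.0181 0 -0.001 -0.002 0; -0.111 0.0005 0.0185 0 -0.001 -0.002 0; -0.113 0.0005 0.0188 0 -0.001 -0.002 0; -0.115 0.0005 0.0191 0 -0.001 -0.002 0; -0.117 0.0005 0.0195 0 -0.001 -0.002 0"

```text
time: 8.9
position: [0.5351, 0.1019, 0.2125]
tcp_rot: [[-0.974, -0.155, 0.167], [-0.153, 0.988, 0.026], [-0.168, -0.0, -0.986]]
ft_force: [-3.8, 0.8, 1.0]
grip_width: -0.001
```

Run:
```python
from h import *; from cell import *
s=read_state(); rep(s)
for x in(-.125,-.12,-.115):print(x,row(s,[*w(x,.080),.042],TH+np.pi,-.17))
```

```text
t 8.9 tip rail xy [-126.8   80. ] z 41.9 F n,u,z [-3.58  1.39  1.04] grip -0.0
-0.125 [-0.0016 -0.      0.0002 -0.0003 -0.0007  0.0005]
-0.12 [-0.0066 -0.      0.0011 -0.0003 -0.0007  0.0005]
-0.115 [-0.0115 -0.      0.0019 -0.0003 -0.0007  0.0005]
```

Emit:
arm_command --motion "-0.001 0 0.0002 0 0 0 0; -0.002 0 0.0003 0 0 0 0; -0.003 0 0.0005 0 0 0 0; -0.004 0 0.0007 0 0 0 0"

```text
time: 9.3
position: [0.5391, 0.1026, 0.2124]
tcp_rot: [[-0.974, -0.155, 0.166], [-0.153, 0.988, 0.026], [-0.168, -0.0, -0.986]]
ft_force: [-2.9, -0.1, 1.1]
grip_width: -0.003
```

Emit:
arm_command --motion "-0.001 0 0.0002 0 0 0 0; -0.002 0 0.0003 0 0 0 0"

```text
time: 9.5
position: [0.5412, 0.1029, 0.2124]
tcp_rot: [[-0.974, -0.155, 0.166], [-0.153, 0.988, 0.026], [-0.168, -0.0, -0.986]]
ft_force: [-3.5, 0.6, 1.9]
grip_width: -0.003
```

```bash
python3 look.py 3
```

```text
t 9.5 tip rail xy [-120.6   80. ] z 41.9 F n,u,z [-3.4   1.11  1.9 ] grip -0.0
```

Emit:
arm_command --motion "-0.0007 0 0.0001 0 0 0 0; -0.0015 0 0.0002 0 0 0 0"

```text
time: 9.75
position: [0.5429, 0.1031, 0.2124]
tcp_rot: [[-0.974, -0.155, 0.167], [-0.153, 0.988, 0.026], [-0.169, -0.0, -0.986]]
ft_force: [-3.1, 0.4, 1.4]
grip_width: 0.0
```

Emit:
arm_command --motion "-0.0007 0 0.0001 0 0 0 0; -0.0015 0 0.0002 0 0 0 0"

```text
time: 9.95
position: [0.5444, 0.1034, 0.2124]
tcp_rot: [[-0.974, -0.155, 0.166], [-0.153, 0.988, 0.026], [-0.168, -0.0, -0.986]]
ft_force: [-2.5, 0.9, 0.4]
grip_width: 0.003
```

```bash
python3 look.py 4
python3 - <<'E'
from h import *
d=dict(np.load("pics/top4.npz"))
for a,b in((-.03,-.13),(.14,.05)):
    e=edges(d,.075,w(-.003,a),w(-.003,b),n,.012,-1) ; print(rf(e[0])*1e3,np.degrees(np.arctan2(e[1]@n,e[1]@u)),e[2])
E
```

```text
t 9.95 tip rail xy [-117.3   79.9] z 41.9 F n,u,z [-2.31  1.24  0.38] grip 0.0
[  2.16665543 -75.48022495] -169.82272980884662 (24, 0.0014117133105173707)
[ 1.96002568 96.12881546] -173.18860102119527 (25, 0.0014806315302848816)
```

View pics/rr4.png

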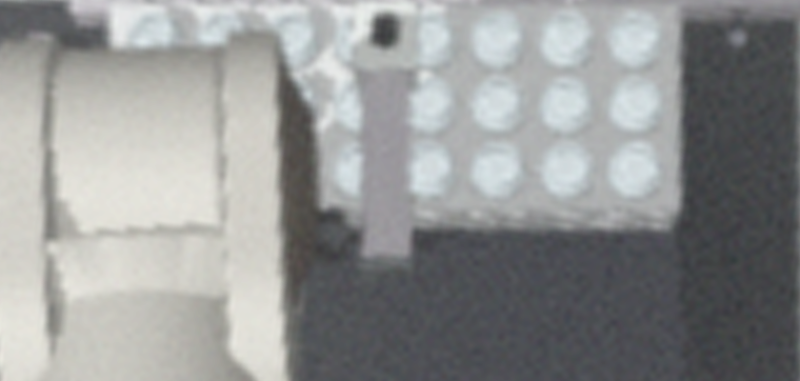

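Now nearly parallel, with the rear edge at row ~8 at both ends, about 3–4 mm short of the estimated rail plane. I'll keep creeping until the force rises.

Emit:
arm_command --motion "-0.0005 0 0.0001 0 0 0 0; -0.001 0 0.0002 0 0 0 0"

```text
time: 10.2
position: [0.5456, 0.1035, 0.2124]
tcp_rot: [[-0.974, -0.155, 0.167], [-0.153, 0.988, 0.026], [-0.169, -0.0, -0.986]]
ft_force: [-2.6, -0.0, 1.6]
grip_width: 0.0
```

Emit:
arm_command --motion "-0.0005 0 0.0001 0 0 0 0; -0.001 0 0.0002 0 0 0 0"

```text
time: 10.4
position: [0.5464, 0.1037, 0.2123]
tcp_rot: [[-0.974, -0.155, 0.166], [-0.153, 0.988, 0.026], [-0.168, -0.0, -0.986]]
ft_force: [-6.0, 0.2, 3.9]
grip_width: 0.001
```

Emit:
arm_command --motion "-0.0005 0 0.0001 0 0 0 0; -0.001 0 0.0002 0 0 0 0"

```text
time: 10.6
position: [0.5469, 0.1038, 0.2124]
tcp_rot: [[-0.974, -0.155, 0.164], [-0.153, 0.988, 0.025], [-0.166, -0.0, -0.986]]
ft_force: [-11.6, -0.1, 7.7]
grip_width: -0.003
```

Emit:
arm_command --motion "0 0 0 0 0 0 0; 0 0 0 0 0 0 0; 0 0 0 0 0 0 0"

```text
time: 10.9
position: [0.5467, 0.1037, 0.2124]
tcp_rot: [[-0.974, -0.155, 0.164], [-0.153, 0.988, 0.025], [-0.166, -0.0, -0.986]]
ft_force: [-4.2, 1.0, 3.3]
grip_width: 0.003
```

```bash
python3 look.py 5
python3 - <<'E'
from h import *
for k in (4,5):
    d=dict(np.load(f"pics/top{k}.npz"))
    for z,a,b,o in((.075,-.05,-.14,-.004),(.03,-.03,-.13,-.110),(.075,.13,.08,-.003)):
        m=d["rotation"]
        e=edges(d,z,w(o,a),w(o,b),n if o>-.1 else -n,.006,-1); 
        print(k,z,np.round(rf(e[0])*1e3,1),round(np.degrees(np.arctan(e[1]@n/(e[1]@u))),2),e[2])
E
```

```text
t 10.9 tip rail xy [-115.4   79.9] z 41.8 F n,u,z [-3.99  1.6   3.32] grip 0.0
4 0.075 [ -4.1 -96. ] -0.48 (52, 0.0013157291105017066)
4 0.03 [-109.9  -80. ] 0.78 (60, 0.0009874553652480245)
4 0.075 [ -2.2 104.3] -0.2 (45, 0.0005406308337114751)
5 0.075 [ -3.3 -95.5] -0.69 (50, 0.0012137839803472161)
5 0.03 [-109.3  -80.2] 0.08 (58, 0.0010986797278746963)
5 0.075 [  0.  104.7] 0.01 (45, 0.0011503943242132664)
```

View pics/rr5.png

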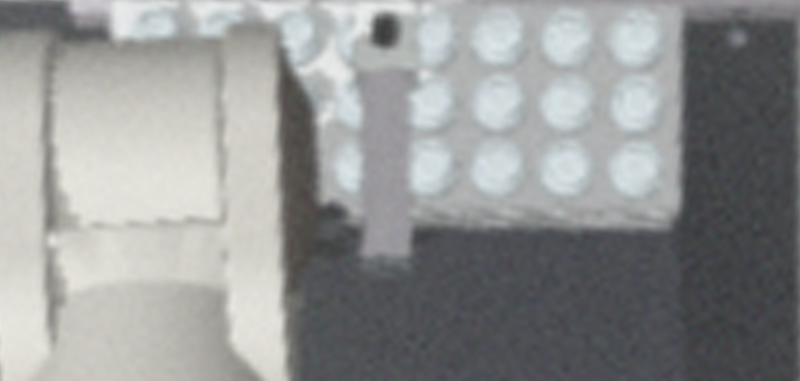

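The left corner is bearing. The right end is still about 3 mm short. I'll retreat and go round to the right side.

Run:
```python
from h import *; from cell import *
s=read_state()
for p in((-.255,.08),(-.255,-.09),(-.145,-.09),(-.128,-.09),(-.120,-.09)):print(p,row(s,[*w(*p),.042],TH+np.pi,-.17))
```

```text
(-0.255, 0.08) [ 1.382e-01  1.000e-04 -2.330e-02 -4.000e-04 -3.200e-03  4.000e-04]
(-0.255, -0.09) [ 0.1383 -0.1699 -0.0233 -0.0004 -0.0032  0.0004]
(-0.145, -0.09) [ 0.0298 -0.17   -0.005  -0.0004 -0.0032  0.0004]
(-0.128, -0.09) [ 0.0131 -0.17   -0.0022 -0.0004 -0.0032  0.0004]
(-0.12, -0.09) [ 0.0052 -0.17   -0.0009 -0.0004 -0.0032  0.0004]
```

Emit:
arm_command --motion "0.03 0 -0.005 0 -0.003 0 0; 0.08 0 -0.0135 0 -0.003 0 0; 0.12 0 -0.020 0 -0.003 0 0; 0.138 0 -0.0233 0 -0.003 0 0; 0.138 -0.045 -0.0233 0 -0.003 0 0; 0.138 -0.09 -0.0233 0 -0.003 0 0; 0.138 -0.13 -0.0233 0 -0.003 0 0; 0.138 -0.17 -0.0233 0 -0.003 0 0; 0.138 -0.17 -0.0233 0 -0.003 0 0; 0.10 -0.17 -0.0169 0 -0.003 0 0; 0.06 -0.17 -0.0101 0 -0.003 0 0; 0.03 -0.17 -0.005 0 -0.003 0 0; 0.016 -0.17 -0.0026 0 -0.003 0 0; 0.010 -0.17 -0.0016 0 -0.003 0 0; 0.008 -0.17 -0.0013 0 -0.003 0 0; 0.006 -0.17 -0.001 0 -0.003 0 0"

```text
time: 12.55
position: [0.5667, -0.0651, 0.2125]
tcp_rot: [[-0.974, -0.155, 0.167], [-0.153, 0.988, 0.026], [-0.169, -0.001, -0.986]]
ft_force: [-0.7, 0.2, -0.0]
grip_width: -0.0
```

Run:
```python
from h import *; from cell import *
s=read_state();rep(s)
for p in((-.118,-.09),(-.115,-.09)):print(p,row(s,[*w(*p),.042],TH+np.pi,-.17))
```

```text
t 12.55 tip rail xy [-121.3  -90. ] z 42.0 F n,u,z [-0.63  0.34 -0.01] grip -0.0
(-0.118, -0.09) [-0.0032 -0.0001  0.0005 -0.0005 -0.0004  0.0004]
(-0.115, -0.09) [-0.0061 -0.0001  0.001  -0.0005 -0.0004  0.0004]
```

Emit:
arm_command --motion "-0.001 0 0.0002 0 0 0 0; -0.002 0 0.0003 0 0 0 0; -0.003 0 0.0005 0 0 0 0"

```text
time: 12.85
position: [0.5695, -0.0647, 0.2128]
tcp_rot: [[-0.974, -0.155, 0.167], [-0.153, 0.988, 0.026], [-0.169, -0.001, -0.986]]
ft_force: [0.4, -0.7, 0.1]
grip_width: 0.0
```

Emit:
arm_command --motion "-0.0005 0 0.0001 0 0 0 0; -0.001 0 0.0002 0 0 0 0"

```text
time: 13.05
position: [0.5704, -0.0646, 0.2128]
tcp_rot: [[-0.974, -0.155, 0.167], [-0.153, 0.988, 0.025], [-0.169, -0.001, -0.986]]
ft_force: [0.3, 0.6, -0.4]
grip_width: -0.001
```

Emit:
arm_command --motion "-0.0005 0 0.0001 0 0 0 0; -0.001 0 0.0002 0 0 0 0"

```text
time: 13.25
position: [0.5712, -0.0645, 0.2128]
tcp_rot: [[-0.974, -0.154, 0.167], [-0.152, 0.988, 0.025], [-0.168, -0.001, -0.986]]
ft_force: [-4.1, -0.8, 2.4]
grip_width: 0.004
```

Emit:
arm_command --motion "-0.0004 0 0.0001 0 0 0 0; -0.0008 0 0.0001 0 0 0 0"

```text
time: 13.45
position: [0.5719, -0.0645, 0.2128]
tcp_rot: [[-0.974, -0.154, 0.166], [-0.152, 0.988, 0.025], [-0.168, -0.001, -0.986]]
ft_force: [-3.6, -1.2, 1.9]
grip_width: -0.0
```

Emit:
arm_command --motion "-0.0004 0 0.0001 0 0 0 0; -0.0008 0 0.0001 0 0 0 0"

```text
time: 13.65
position: [0.5727, -0.0644, 0.2128]
tcp_rot: [[-0.974, -0.154, 0.166], [-0.152, 0.988, 0.025], [-0.168, -0.001, -0.986]]
ft_force: [-3.2, -1.7, 2.1]
grip_width: -0.002
```

Run:
```python
from h import *; from cell import *
s=read_state();rep(s)
```

```text
t 13.65 tip rail xy [-115.5  -90.4] z 42.3 F n,u,z [-3.44 -1.15  2.1 ] grip -0.0
```

Still sliding at about 3.4 N, so I'll keep creeping.

Emit:
arm_command --motion "-0.0004 0 0.0001 0 0 0 0; -0.0008 0 0.0001 0 0 0 0"

```text
time: 13.85
position: [0.5735, -0.0643, 0.2128]
tcp_rot: [[-0.974, -0.154, 0.166], [-0.152, 0.988, 0.025], [-0.168, -0.001, -0.986]]
ft_force: [-3.2, -2.1, 1.1]
grip_width: -0.001
```

Emit:
arm_command --motion "-0.0004 0 0.0001 0 0 0 0; -0.0008 0 0.0001 0 0 0 0"

```text
time: 14.05
position: [0.5743, -0.0642, 0.2128]
tcp_rot: [[-0.974, -0.154, 0.166], [-0.152, 0.988, 0.025], [-0.168, -0.001, -0.986]]
ft_force: [-2.6, -1.1, 0.9]
grip_width: 0.001
```

Emit:
arm_command --motion "-0.0004 0 0.0001 0 0 0 0; -0.0008 0 0.0001 0 0 0 0"

```text
time: 14.25
position: [0.5752, -0.0641, 0.2128]
tcp_rot: [[-0.974, -0.154, 0.166], [-0.152, 0.988, 0.025], [-0.168, -0.001, -0.986]]
ft_force: [-2.6, -1.8, 0.9]
grip_width: 0.001
```

Emit:
arm_command --motion "-0.0004 0 0.0001 0 0 0 0; -0.0008 0 0.0001 0 0 0 0"

```text
time: 14.45
position: [0.5757, -0.0641, 0.2128]
tcp_rot: [[-0.974, -0.154, 0.165], [-0.152, 0.988, 0.024], [-0.167, -0.001, -0.986]]
ft_force: [-8.0, -1.9, 4.4]
grip_width: 0.0
```

Emit:
arm_command --motion "-0.0004 0 0 0 0 0 0; -0.0004 0 0 0 0 0 0; -0.0004 0 0 0 0 0 0; -0.0004 0 0 0 0 0 0"

```text
time: 14.85
position: [0.5758, -0.064, 0.2128]
tcp_rot: [[-0.974, -0.154, 0.164], [-0.152, 0.988, 0.024], [-0.166, -0.001, -0.986]]
ft_force: [-5.9, -2.0, 3.2]
grip_width: -0.001
```

Run:
```python
from h import *; from cell import *
s=read_state();rep(s)
for p in((-.255,-.09),(-.255,.08),(-.145,.08),(-.122,.08),(-.118,.08)):print(p,row(s,[*w(*p),.042],TH+np.pi,-.17))
```

```text
t 14.85 tip rail xy [-112.7  -90.5] z 42.2 F n,u,z [-6.14 -1.05  3.16] grip -0.0
(-0.255, -0.09) [ 1.409e-01  1.000e-04 -2.330e-02 -1.500e-03 -3.500e-03 -7.000e-04]
(-0.255, 0.08) [ 0.1411  0.1701 -0.0236 -0.0015 -0.0035 -0.0007]
(-0.145, 0.08) [ 0.0326  0.1702 -0.0054 -0.0015 -0.0035 -0.0007]
(-0.122, 0.08) [ 0.0099  0.1702 -0.0016 -0.0015 -0.0035 -0.0007]
(-0.118, 0.08) [ 0.006   0.1702 -0.0009 -0.0015 -0.0035 -0.0007]
```

Emit:
arm_command --motion "-0.0004 0 0 0 0 0 0; -0.0007 0 0 0 0 0 0; -0.0007 0 0 0 0 0 0; -0.0007 0 0 0 0 0 0; -0.0007 0 0 0 0 0 0; -0.0007 0 0 0 0 0 0"

```text
time: 15.45
position: [0.576, -0.064, 0.2128]
tcp_rot: [[-0.975, -0.154, 0.163], [-0.152, 0.988, 0.024], [-0.164, -0.001, -0.986]]
ft_force: [-7.4, -1.8, 4.2]
grip_width: 0.003
```

Emit:
arm_command --motion "0.03 0 -0.005 0 -0.003 0 0; 0.08 0 -0.0135 0 -0.003 0 0; 0.12 0 -0.020 0 -0.003 0 0; 0.141 0 -0.0233 0 -0.003 0 0; 0.141 0.045 -0.0233 0 -0.003 0 0; 0.141 0.09 -0.0233 0 -0.003 0 0; 0.141 0.13 -0.0233 0 -0.003 0 0; 0.141 0.17 -0.0233 0 -0.003 0 0; 0.141 0.17 -0.0233 0 -0.003 0 0; 0.10 0.17 -0.0169 0 -0.003 0 0; 0.06 0.17 -0.0101 0 -0.003 0 0; 0.03 0.17 -0.005 0 -0.003 0 0; 0.016 0.17 -0.0026 0 -0.003 0 0; 0.010 0.17 -0.0016 0 -0.003 0 0; 0.008 0.17 -0.0013 0 -0.003 0 0"

```text
time: 16.95
position: [0.5422, 0.1024, 0.2123]
tcp_rot: [[-0.974, -0.153, 0.165], [-0.151, 0.988, 0.024], [-0.167, -0.001, -0.986]]
ft_force: [-0.5, -0.9, 0.3]
grip_width: -0.001
```

Run:
```python
from h import *; from cell import *
s=read_state();rep(s)
```

```text
t 16.95 tip rail xy [-119.9   79.1] z 41.8 F n,u,z [-0.64 -0.76  0.34] grip -0.0
```

Emit:
arm_command --motion "-0.001 0 0.0002 0 0 0 0; -0.002 0 0.0003 0 0 0 0; -0.003 0 0.0005 0 0 0 0; -0.0035 0 0.0006 0 0 0 0"

```text
time: 17.35
position: [0.5455, 0.1029, 0.2126]
tcp_rot: [[-0.974, -0.153, 0.166], [-0.151, 0.988, 0.025], [-0.167, -0.001, -0.986]]
ft_force: [-0.7, -0.2, 0.2]
grip_width: -0.002
```

Emit:
arm_command --motion "-0.0004 0 0.0001 0 0 0 0; -0.0008 0 0.0001 0 0 0 0"

```text
time: 17.55
position: [0.5462, 0.103, 0.2127]
tcp_rot: [[-0.974, -0.153, 0.166], [-0.151, 0.988, 0.025], [-0.168, -0.001, -0.986]]
ft_force: [0.2, 0.2, -0.7]
grip_width: -0.001
```

Emit:
arm_command --motion "-0.0003 0 0.0001 0 0 0 0; -0.0006 0 0.0001 0 0 0 0"

```text
time: 17.75
position: [0.5468, 0.1032, 0.2128]
tcp_rot: [[-0.974, -0.153, 0.166], [-0.151, 0.988, 0.025], [-0.168, -0.001, -0.986]]
ft_force: [-0.2, 0.6, -0.3]
grip_width: 0.002
```

Run:
```python
from h import *; from cell import *
s=read_state();rep(s)
```

```text
t 17.75 tip rail xy [-115.1   79.2] z 42.2 F n,u,z [-0.1   0.6  -0.28] grip 0.0
```

Emit:
arm_command --motion "-0.0003 0 0.0001 0 0 0 0; -0.0006 0 0.0001 0 0 0 0"

```text
time: 17.95
position: [0.5475, 0.1032, 0.2127]
tcp_rot: [[-0.974, -0.153, 0.166], [-0.151, 0.988, 0.025], [-0.167, -0.001, -0.986]]
ft_force: [-0.3, -0.9, -0.5]
grip_width: 0.001
```

Emit:
arm_command --motion "-0.0003 0 0.0001 0 0 0 0; -0.0006 0 0.0001 0 0 0 0"

```text
time: 18.15
position: [0.5478, 0.1033, 0.2126]
tcp_rot: [[-0.974, -0.153, 0.165], [-0.151, 0.988, 0.025], [-0.167, -0.001, -0.986]]
ft_force: [-4.4, -0.6, 1.5]
grip_width: 0.004
```

Emit:
arm_command --motion "-0.0003 0 0.0001 0 0 0 0; -0.0006 0 0.0001 0 0 0 0"

```text
time: 18.35
position: [0.5481, 0.1034, 0.2126]
tcp_rot: [[-0.974, -0.154, 0.164], [-0.152, 0.988, 0.024], [-0.166, -0.001, -0.986]]
ft_force: [-7.1, -0.9, 3.5]
grip_width: 0.001
```

Run:
```python
from h import *; from cell import *
s=read_state();rep(s)
```

```text
t 18.35 tip rail xy [-114.2   79.2] z 42.0 F n,u,z [-7.15  0.2   3.52] grip 0.0
```

Emit:
arm_command --motion "-0.0006 0 0 0 0 0 0; -0.0008 0 0 0 0 0 0; -0.0008 0 0 0 0 0 0; -0.0008 0 0 0 0 0 0; -0.0008 0 0 0 0 0 0; -0.0008 0 0 0 0 0 0; -0.0008 0 0 0 0 0 0; -0.0008 0 0 0 0 0 0"

```text
time: 19.15
position: [0.5484, 0.1034, 0.2127]
tcp_rot: [[-0.975, -0.154, 0.162], [-0.152, 0.988, 0.024], [-0.164, -0.001, -0.986]]
ft_force: [-5.9, -2.0, 4.7]
grip_width: 0.003
```

```bash
sed -i 's/TH=np.radians(8.9)/TH=np.radians(9.45)/' h.py
python3 - <<'E'
from h import *; from cell import *
s=read_state();rep(s)
for p in((-.255,.07),(-.255,-.09),(-.145,-.09),(-.122,-.09),(-.118,-.09)):print(p,row(s,[*w(*p),.042],TH+np.pi,-.17))
E
```

```text
t 19.15 tip rail xy [-113.4   80.3] z 42.0 F n,u,z [-6.13 -1.04  4.73] grip 0.0
(-0.255, 0.07) [ 0.1404 -0.0123 -0.0232 -0.0029 -0.0052 -0.0105]
(-0.255, -0.09) [ 0.1388 -0.1723 -0.0227 -0.0029 -0.0052 -0.0105]
(-0.145, -0.09) [ 0.0303 -0.1711 -0.0047 -0.0029 -0.0052 -0.0105]
(-0.122, -0.09) [ 0.0076 -0.1709 -0.0009 -0.0029 -0.0052 -0.0105]
(-0.118, -0.09) [ 0.0036 -0.1708 -0.0002 -0.0029 -0.0052 -0.0105]
```

Emit:
arm_command --motion "-0.0006 0 0 0 0 0 0; -0.001 0 0 0 0 0 0; -0.0012 0 0 0 0 0 0; -0.0012 0 0 0 0 0 0; -0.0012 0 0 0 0 0 0; -0.0012 0 0 0 0 0 0"

```text
time: 19.75
position: [0.5488, 0.1035, 0.2127]
tcp_rot: [[-0.975, -0.154, 0.16], [-0.152, 0.988, 0.024], [-0.162, -0.001, -0.987]]
ft_force: [-9.2, -1.9, 6.5]
grip_width: -0.003
```

Emit:
arm_command --motion "-0.0004 0 0 0 0 0 0; -0.0009 0 0 0 0 0 0; -0.0009 0 0 0 0 0 0; -0.0009 0 0 0 0 0 0"

```text
time: 20.15
position: [0.549, 0.1035, 0.2128]
tcp_rot: [[-0.975, -0.154, 0.158], [-0.152, 0.988, 0.024], [-0.16, -0.001, -0.987]]
ft_force: [-7.6, -2.0, 4.9]
grip_width: -0.001
```

Run:
```python
from h import *; from cell import *
s=read_state();rep(s)
for p in((-.255,.07),(-.255,-.09),(-.145,-.09),(-.122,-.09),(-.118,-.09)):print(p,row(s,[*w(*p),.042],TH+np.pi,-.17))
```

```text
t 20.15 tip rail xy [-113.4   80.3] z 42.1 F n,u,z [-7.8  -0.68  4.93] grip -0.0
(-0.255, 0.07) [ 0.1412 -0.0123 -0.0226 -0.0028 -0.0093 -0.0104]
(-0.255, -0.09) [ 0.1396 -0.1723 -0.0221 -0.0028 -0.0093 -0.0104]
(-0.145, -0.09) [ 0.031  -0.1711 -0.0045 -0.0028 -0.0093 -0.0104]
(-0.122, -0.09) [ 0.0083 -0.1709 -0.0008 -0.0028 -0.0093 -0.0104]
(-0.118, -0.09) [ 0.0044 -0.1708 -0.0002 -0.0028 -0.0093 -0.0104]
```

Left press was held at 8–9 N. Back to the right for a confirming press.

Emit:
arm_command --motion "0.03 0 -0.004 -0.003 -0.009 -0.010 0; 0.08 -0.005 -0.0125 -0.003 -0.009 -0.010 0; 0.12 -0.01 -0.019 -0.003 -0.009 -0.010 0; 0.14 -0.015 -0.0223 -0.003 -0.009 -0.010 0; 0.14 -0.06 -0.0223 -0.003 -0.009 -0.010 0; 0.14 -0.10 -0.0223 -0.003 -0.009 -0.010 0; 0.14 -0.14 -0.0222 -0.003 -0.009 -0.010 0; 0.14 -0.172 -0.0221 -0.003 -0.009 -0.010 0; 0.14 -0.172 -0.0221 -0.003 -0.009 -0.010 0; 0.10 -0.172 -0.0157 -0.003 -0.009 -0.010 0; 0.06 -0.171 -0.0092 -0.003 -0.009 -0.010 0; 0.031 -0.171 -0.0045 -0.003 -0.009 -0.010 0; 0.016 -0.171 -0.002 -0.003 -0.009 -0.010 0; 0.008 -0.171 -0.0008 -0.003 -0.009 -0.010 0; 0.006 -0.171 -0.0005 -0.003 -0.009 -0.010 0; 0.004 -0.171 -0.0002 -0.003 -0.009 -0.010 0; 0.003 -0.171 0 -0.003 -0.009 -0.010 0"

```text
time: 21.85
position: [0.5719, -0.0659, 0.2127]
tcp_rot: [[-0.972, -0.164, 0.167], [-0.161, 0.987, 0.028], [-0.169, 0.0, -0.986]]
ft_force: [0.1, -0.1, 0.2]
grip_width: 0.0
```

Run:
```python
from h import *; from cell import *
s=read_state();rep(s)
```

```text
t 21.85 tip rail xy [-117.1  -90.1] z 42.2 F n,u,z [ 0.1  -0.07  0.23] grip 0.0
```

Emit:
arm_command --motion "-0.001 0 0.0002 0 0 0 0; -0.002 0 0.0003 0 0 0 0; -0.003 0 0.0005 0 0 0 0"

```text
time: 22.15
position: [0.5748, -0.0655, 0.2129]
tcp_rot: [[-0.972, -0.163, 0.167], [-0.161, 0.987, 0.028], [-0.169, 0.0, -0.986]]
ft_force: [0.1, 0.7, -0.2]
grip_width: -0.001
```

Emit:
arm_command --motion "-0.0003 0 0.0001 0 0 0 0; -0.0006 0 0.0001 0 0 0 0"

```text
time: 22.35
position: [0.5753, -0.0655, 0.2129]
tcp_rot: [[-0.972, -0.163, 0.167], [-0.161, 0.987, 0.028], [-0.169, 0.0, -0.986]]
ft_force: [-2.3, -0.9, 1.1]
grip_width: 0.001
```

Emit:
arm_command --motion "-0.0003 0 0.0001 0 0 0 0; -0.0006 0 0.0001 0 0 0 0"

```text
time: 22.55
position: [0.5756, -0.0654, 0.2129]
tcp_rot: [[-0.973, -0.163, 0.166], [-0.161, 0.987, 0.028], [-0.168, 0.0, -0.986]]
ft_force: [-5.7, -0.1, 3.2]
grip_width: -0.005
```

Run:
```python
from h import *; from cell import *
s=read_state();rep(s)
```

```text
t 22.55 tip rail xy [-113.6  -90.2] z 42.3 F n,u,z [-5.66  0.8   3.24] grip -0.01
```

Emit:
arm_command --motion "-0.0006 0 0 0 0 0 0; -0.001 0 0 0 0 0 0; -0.0012 0 0 0 0 0 0; -0.0012 0 0 0 0 0 0; -0.0012 0 0 0 0 0 0; -0.0012 0 0 0 0 0 0; -0.0012 0 0 0 0 0 0"

```text
time: 23.25
position: [0.576, -0.0653, 0.2129]
tcp_rot: [[-0.973, -0.163, 0.164], [-0.161, 0.987, 0.027], [-0.166, 0.0, -0.986]]
ft_force: [-8.6, -0.6, 5.7]
grip_width: -0.002
```

```bash
python3 look.py 6
python3 - <<'E'
from h import *; from cell import *
s=read_state();rep(s); print(np.round(s["q"],3))
# end wall: yaw for push along +u : tool -x forward => yaw=TH+90+180 -> or +x forward yaw TH+90
for nm,y,t in(("x fwd",TH+np.pi/2,.17),):
    for p,z in(((-.255,-.10),.06),((-.255,-.25),.06),((-.06,-.21),.06),((-.06,-.21),.042)):print(nm,p,row(s,[*w(*p),z],y,t))
E
```

```text
t 23.25 tip rail xy [-113.5  -90.2] z 42.3 F n,u,z [-8.61  0.87  5.71] grip -0.0
t 23.3 tip rail xy [-113.5  -90.2] z 42.3 F n,u,z [-8.57 -0.36  4.92] grip 0.0
[-0.122  0.075 -0.215  1.122  0.047 -0.282]
x fwd (-0.255, -0.1) [ 0.1082 -0.0392 -0.036  -0.0025  0.264   1.5755]
x fwd (-0.255, -0.25) [ 0.108  -0.1892 -0.036  -0.0025  0.264   1.5755]
x fwd (-0.06, -0.21) [-0.0842 -0.149  -0.0037 -0.0025  0.264   1.5755]
x fwd (-0.06, -0.21) [-0.0812 -0.149   0.0141 -0.0025  0.264   1.5755]
```

Emit:
arm_command --motion "0.03 0 -0.005 0 -0.003 0 0; 0.08 0 -0.0135 0 -0.003 0 0; 0.108 -0.04 -0.036 -0.002 0.264 1.575 0; 0.108 -0.10 -0.036 -0.002 0.264 1.575 0; 0.108 -0.15 -0.036 -0.002 0.264 1.575 0; 0.108 -0.189 -0.036 -0.002 0.264 1.575 0; 0.108 -0.189 -0.036 -0.002 0.264 1.575 0; 0.108 -0.189 -0.036 -0.002 0.264 1.575 0; 0.108 -0.189 -0.036 -0.002 0.264 1.575 0; 0.108 -0.189 -0.036 -0.002 0.264 1.575 0; 0.108 -0.189 -0.036 -0.002 0.264 1.575 0; 0.108 -0.189 -0.036 -0.002 0.264 1.575 0; 0.108 -0.189 -0.036 -0.002 0.264 1.575 0; 0.108 -0.189 -0.036 -0.002 0.264 1.575 0"

```text
time: 24.7
position: [0.496, -0.2703, 0.2303]
tcp_rot: [[-0.161, 0.987, -0.028], [0.972, 0.163, 0.167], [0.169, -0.0, -0.986]]
ft_force: [0.2, -0.1, -0.1]
grip_width: -0.001
```

```bash
python3 look.py 7
python3 - <<'E'
from h import *; from cell import *
s=read_state();rep(s); print(np.round(s["q"],3))
for p,z in(((-.25,-.23),.06),((-.058,-.23),.06),((-.058,-.21),.042),((-.058,-.175),.042)):print(p,row(s,[*w(*p),z],TH+np.pi/2,.17))
E
```

```text
t 24.7 tip rail xy [-254.8 -250. ] z 59.8 F n,u,z [ 0.16 -0.09 -0.15] grip -0.0
t 24.75 tip rail xy [-254.8 -250.1] z 59.8 F n,u,z [-0.02  0.37 -0.94] grip -0.0
[-0.525  0.191 -0.05   1.438  0.13   0.872]
(-0.25, -0.23) [ 0.0197  0.0048  0.0032 -0.0002  0.0007  0.0026]
(-0.058, -0.23) [ 0.0192  0.1968  0.0031 -0.0002  0.0007  0.0026]
(-0.058, -0.21) [ 0.0359  0.1969  0.0243 -0.0002  0.0007  0.0026]
(-0.058, -0.175) [ 0.0704  0.197   0.0302 -0.0002  0.0007  0.0026]
```

View pics/rr7.png

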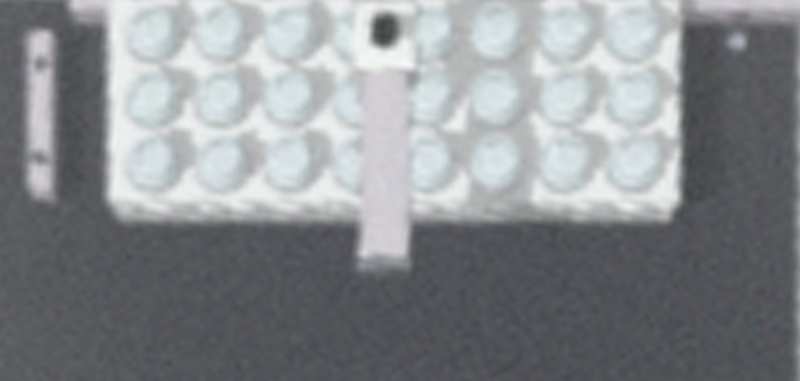

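The rack is square and flush on the rail (front edge at row ~205 at both ends), with about 36 mm left to the stop. Moving to its right end.

Emit:
arm_command --motion "0.019 0.04 0.003 0 0 0.003 0; 0.019 0.09 0.003 0 0 0.003 0; 0.019 0.14 0.003 0 0 0.003 0; 0.019 0.18 0.003 0 0 0.003 0; 0.019 0.197 0.003 0 0 0.003 0; 0.019 0.197 0.003 0 0 0.003 0; 0.036 0.197 0.024 0 0 0.003 0; 0.055 0.197 0.0275 0 0 0.003 0; 0.066 0.197 0.0295 0 0 0.003 0; 0.070 0.197 0.030 0 0 0.003 0; 0.070 0.197 0.030 0 0 0.003 0"

```text
time: 25.85
position: [0.6777, -0.1644, 0.2136]
tcp_rot: [[-0.163, 0.986, -0.027], [0.972, 0.165, 0.165], [0.168, 0.001, -0.986]]
ft_force: [0.6, 0.4, 0.8]
grip_width: -0.001
```

Run:
```python
from h import *; from cell import *
s=read_state();rep(s); print(np.round(s["q"],3))
for p,z in(((-.058,-.165),.042),((-.0575,-.145),.042),((-.057,-.135),.042)):print(p,row(s,[*w(*p),z],TH+np.pi/2,.17))
```

```text
t 25.85 tip rail xy [ -58.  -175.6] z 43.1 F n,u,z [0.66 0.27 0.81] grip -0.0
[-0.262  0.492  0.302  1.45   0.154  1.137]
(-0.058, -0.165) [0.01   0.0002 0.0028 0.0009 0.0016 0.0008]
(-0.0575, -0.145) [0.0297 0.0007 0.0062 0.0009 0.0016 0.0008]
(-0.057, -0.135) [0.0396 0.0012 0.0079 0.0009 0.0016 0.0008]
```

Emit:
arm_command --motion "0.002 0 0.0012 0.001 0.001 0.001 0; 0.004 0 0.0018 0.001 0.001 0.001 0; 0.006 0 0.0021 0.001 0.001 0.001 0; 0.008 0.0001 0.0025 0.001 0.001 0.001 0; 0.010 0.0002 0.0028 0.001 0.001 0.001 0; 0.012 0.0003 0.0031 0.001 0.001 0.001 0; 0.014 0.0003 0.0035 0.001 0.001 0.001 0; 0.016 0.0004 0.0038 0.001 0.001 0.001 0; 0.018 0.0004 0.0042 0.001 0.001 0.001 0; 0.020 0.0005 0.0045 0.001 0.001 0.001 0; 0.022 0.0005 0.0049 0.001 0.001 0.001 0; 0.024 0.0006 0.0052 0.001 0.001 0.001 0; 0.026 0.0006 0.0056 0.001 0.001 0.001 0; 0.028 0.0007 0.0059 0.001 0.001 0.001 0"

```text
time: 27.25
position: [0.6735, -0.1361, 0.2125]
tcp_rot: [[-0.161, 0.987, -0.028], [0.972, 0.164, 0.166], [0.168, -0.001, -0.986]]
ft_force: [-2.6, -5.6, -0.1]
grip_width: -0.001
```

```bash
python3 look.py 8
python3 - <<'E'
from h import *; from cell import *
s=read_state()
print(row(s,[*w(-.057,-.135),.042],TH+np.pi/2,.17))
d=dict(np.load("pics/top8.npz"))
for z,o,a,b,sg in((.03,-.11,.13,.03,-1),(.03,-.11,-.03,-.10,-1)):
    e=edges(d,z,w(o,a),w(o,b),-n,.008,-1); print(np.round(rf(e[0])*1e3,1),round(np.degrees(np.arctan(e[1]@n/(e[1]@u))),2),e[2])
E
```

```text
t 27.25 tip rail xy [ -57.8 -146.9] z 41.9 F n,u,z [-3.52 -5.11 -0.08] grip -0.0
[ 0.0113  0.0007  0.0018 -0.0009  0.0007 -0.0004]
[-105.4   80. ] 0.35 (60, 0.0009561438928358257)
[-104.8  -65.4] -1.83 (59, 0.0012879357673227787)
```

View pics/rr8.png

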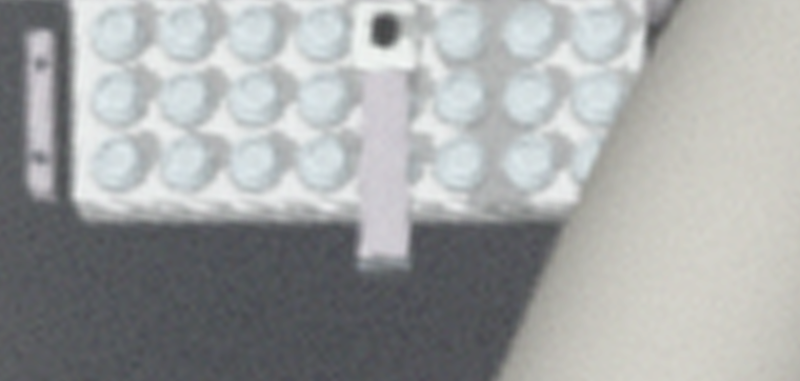

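Still flush (front edge level, left end now at col 71), with about 17 mm to go. I'll slide on with no further sideways creep, more slowly near the stop.

Emit:
arm_command --motion "0.0015 0 0.0003 0 0 0 0; 0.003 0 0.0005 0 0 0 0; 0.0045 0 0.0008 0 0 0 0; 0.006 0 0.001 0 0 0 0; 0.0075 0 0.0013 0 0 0 0; 0.009 0 0.0015 0 0 0 0; 0.0105 0 0.0018 0 0 0 0; 0.012 0 0.002 0 0 0 0"

```text
time: 28.1
position: [0.6714, -0.1237, 0.2125]
tcp_rot: [[-0.161, 0.986, -0.029], [0.972, 0.164, 0.166], [0.168, -0.001, -0.986]]
ft_force: [-0.9, -4.3, -1.0]
grip_width: 0.003
```

Emit:
arm_command --motion "0.0005 0 0.0001 0 0 0 0; 0.001 0 0.0002 0 0 0 0; 0.0015 0 0.0002 0 0 0 0"

```text
time: 28.4
position: [0.6711, -0.1222, 0.2125]
tcp_rot: [[-0.161, 0.986, -0.029], [0.972, 0.164, 0.166], [0.169, -0.001, -0.986]]
ft_force: [-2.1, -3.8, -1.4]
grip_width: -0.002
```

Run:
```python
from h import *; from cell import *
s=read_state();rep(s)
```

```text
t 28.4 tip rail xy [ -57.9 -132.7] z 41.9 F n,u,z [-2.69 -3.43 -1.4 ] grip -0.0
```

Emit:
arm_command --motion "0.0004 0 0.0001 0 0 0 0; 0.0008 0 0.0001 0 0 0 0; 0.0012 0 0.0002 0 0 0 0"

```text
time: 28.7
position: [0.671, -0.1212, 0.2125]
tcp_rot: [[-0.161, 0.986, -0.028], [0.973, 0.164, 0.165], [0.168, -0.001, -0.986]]
ft_force: [-2.0, -7.0, -1.2]
grip_width: -0.001
```

Emit:
arm_command --motion "0.0004 0 0.0001 0 0 0 0; 0.0008 0 0.0001 0 0 0 0"

```text
time: 28.9
position: [0.6709, -0.1209, 0.2125]
tcp_rot: [[-0.161, 0.987, -0.028], [0.973, 0.163, 0.164], [0.166, -0.001, -0.986]]
ft_force: [-0.9, -9.8, -0.8]
grip_width: -0.002
```

Emit:
arm_command --motion "0.0004 0 0.0001 0 0 0 0; 0.0008 0 0.0001 0 0 0 0"

```text
time: 29.1
position: [0.6708, -0.1206, 0.2126]
tcp_rot: [[-0.16, 0.987, -0.028], [0.973, 0.163, 0.163], [0.165, -0.001, -0.986]]
ft_force: [-0.4, -8.7, -0.6]
grip_width: -0.005
```

Run:
```python
from h import *; from cell import *
s=read_state();rep(s)
```

```text
t 29.1 tip rail xy [ -57.9 -131.8] z 42.0 F n,u,z [-1.81 -8.57 -0.59] grip -0.0
```

It has reached the stop: force about 9 N, motion arrested. I'll back off along −u and look.

Emit:
arm_command --motion "0.0003 0 0 0 0 0 0; 0.0003 0 0 0 0 0 0; 0.0003 0 0 0 0 0 0; -0.004 0 -0.0007 0 0 0 0; -0.02 0 -0.0035 0 0 0 0; -0.05 0 -0.009 0 0 0 0; -0.08 0 -0.0145 0 0 0 0; -0.08 -0.05 -0.0145 0 0 0 0; -0.08 -0.10 -0.0145 0 0 0 0; -0.08 -0.15 -0.0145 0 0 0 0; -0.08 -0.197 -0.0145 0 0 0 0; -0.08 -0.197 -0.0145 0 0 0 0"

```text
time: 30.3
position: [0.4853, -0.234, 0.2136]
tcp_rot: [[-0.157, 0.987, -0.03], [0.973, 0.16, 0.164], [0.167, -0.003, -0.986]]
ft_force: [1.7, -0.4, 0.6]
grip_width: -0.004
```

```bash
python3 look.py 9
python3 - <<'E'
from h import *; from cell import *
d=get_image("side"); np.savez("pics/side9.npz",**d)
S=1700; P=[w(.03,.22),w(.03,-.22),w(-.14,-.22),w(-.14,.22)]
ims=[]
for D,z in((d,.054),(dict(np.load("pics/top9.npz")),.054)):
    src=proj(D,[[*p,z] for p in P]).astype(np.float32)
    M=cv2.getPerspectiveTransform(src,np.float32([[0,0],[790,0],[790,295],[0,295]]))
    ims.append(cv2.convertScaleAbs(cv2.warpPerspective(D["img"][...,::-1].copy(),M,(790,295),flags=cv2.INTER_CUBIC),alpha=1.4))
cv2.imwrite("pics/f9.png",np.vstack(ims))
t=dict(np.load("pics/top9.npz"))
for k in (7,9):
  t=dict(np.load(f"pics/top{k}.npz"))
  for a,b in((.12,.05),(-.03,-.10)):
    e=edges(t,.03,w(-.108,a),w(-.108,b),-n,.008,-1); print(k,np.round(rf(e[0])*1e3,1),round(np.degrees(np.arctan(e[1]@n/(e[1]@u))),2),e[2])
E
```

```text
t 30.3 tip rail xy [-259.8 -212.8] z 43.0 F n,u,z [ 1.58 -0.66  0.61] grip -0.0
7 [-105.3   85. ] 1.04 (60, 0.000957256939727813)
7 [-105.4  -65. ] -1.03 (60, 0.0010227815946564078)
9 [-105.2   85. ] 0.43 (60, 0.0010222253622487187)
9 [-105.3  -65. ] -0.99 (60, 0.0010549495927989483)
```

View pics/f9.png

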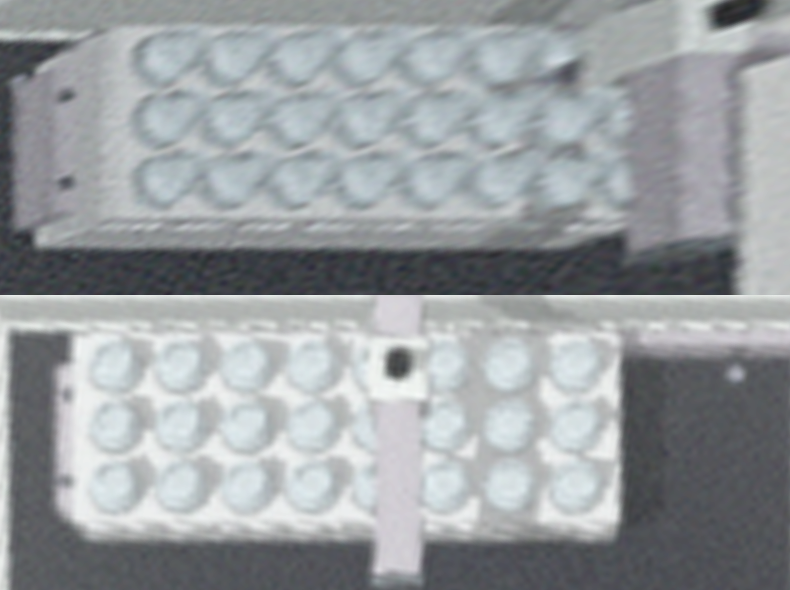

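Emit:
arm_command --motion "0 0 -0.04 0 0 0 0; 0 0 -0.08 0 0 0 0; 0 0 -0.12 0 0 0 0; 0 0 -0.12 0 0 0 0; 0 0 -0.12 0 0 0 0"

```text
time: 30.9
position: [0.4936, -0.2538, 0.3339]
tcp_rot: [[-0.16, 0.987, -0.023], [0.973, 0.162, 0.162], [0.163, 0.003, -0.987]]
ft_force: [0.3, 0.0, -0.2]
grip_width: -0.001
```

Run:
```python
from h import *; from cell import *
s=read_state();rep(s); print(close_job())
```

```text
t 30.9 tip rail xy [-253.8 -234.3] z 163.2 F n,u,z [ 0.29 -0.01 -0.17] grip -0.0
the job is handed in; nothing more can be done
None
```

The rack is seated on the rail and slid to the end stop. I handed the job in at about 31 s of the 72 s allowed, with the gripper clear of everything.

**Seating:** I pushed the right and left ends in turn, low on the front wall on either side of the drop arm. I then pressed each end home at about 7–9 N. During the first left-end contact one reading reached 11.6 N, slightly over the 7–11 N range but under the 15 N limit. The last right-end press met firm resistance straight away and in line with the left end, to within 0.2 mm.

**Sliding:** I pushed on the right end wall until the left end met the stop. The readings peaked at about 10 N on the tool, of which roughly 3–4 N was sliding friction.

**Last checks:**
- **Flush on the rail:** in the top camera, the front edge has the same distance to the rail at both ends (−105.2 and −105.3 mm), and that matches the pressed pose before the slide to about 0.1 mm. I did not press the front again after the slide, so flushness at the end rests on this image check.
- **Against the stop:** both camera views show the left end at the stop with no visible gap.
- **Disagreement:** my first image estimate of the rail's angle was about 0.5° off what contact showed, so I corrected it to 9.45° before the slide.
- **Not checked:** I made no specific check on the loose items nearby. The arm was planned to stay clear of them and the drop arm, and I saw no unexpected forces.

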